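Zero the colour reader and read the paint sample

ROBOT

A 6-joint arm with a two-finger parallel gripper is mounted at the origin on the work surface. World frame = base frame: x ahead of the robot, y to its left, z up, the work surface at z = 0. Lengths are in mm, angles in rad, forces in N, time in s.
With the tool pointing down it reaches from about 350 to 775 mm from the base axis. Payload 7.3 kg.
Tool frame: the origin (TCP) lies midway between the tips of the shut fingers; the grasp point (between the pads) lies 19 mm behind it; z points along the fingers, y is the line along which they close (so a half turn about z gives the same grasp; the last joint's range is limited). The gripper opens to 92 mm and grips with 3 to 60 N. Pads are 19 mm wide; open, the fingers measure 130 mm over their backs; the gripper's body (75 mm by 190 mm) begins 47 mm behind the grasp point.
Start: joints at [1.019, 0.342, 1.524, -0, 1.275, -0.146], TCP at [207.234, 482.389, 226.741] pointing down, gripper open.
Joint ranges: [-2.53, 2.53], [-0.77, 2.02], [0.04, 2.7], [-1, 4.14], [0.28, 2.66], [-3.11, 3.11]. Speed limits (rad/s): [2.57, 2.57, 3.14, 3.14, 3.14, 3.14].

INTERFACE

Orientations are given as [roll, pitch, yaw] about the fixed x, y, z axes, in that order (R = Rz(yaw) Ry(pitch) Rx(roll)).
In Python, from plant import bot gives the robot as it stands. The module is installed in compiled form; this text tells all that it offers.
- The arm moves only by the shell command python3 -m crank 'ROWS' [OPENING]. ROWS is JSON, a list of rows, each a list of 6 numbers: the shift along the tool's x, y, z in m, then the turn, a rotation vector about the tool's x, y, z in rad. In form: [[dx, dy, dz, wx, wy, wz], ...]. A call has 1 to 5 rows; each row shifts and turns the commanded pose from where the row before left it, along the tool's axes as they then stand; what a row does not reach is not made up. A row lasts 1/8 s, in which the tool goes at most 62.5 mm and 10.7 degrees, less where a joint would pass 70% of its speed; a pose out of reach is approached as far as the arm can. A call is refused whole if a number of a shift passes 0.0625 or a number of a turn 0.188, either way. A call with a gripper value outside its range is refused whole. OPENING is the opening in per cent of the stroke, from 0 (shut) to 100 (fully open), set as the call begins (- or left out, the last holds). The fingers move at their own pace and stop on an object; the grip force is fixed at half the most. Time passes only in rows, so rows that do not move let the fingers close. It gives the time, the measured TCP pose, the force, the opening and the grip force at its end, in the units of the state.
- bot.get_obs(): the state, without advancing time (a new reading comes with each control period).
- bot.capture(name): name is "scene" or "top" or "wrist"; returns a dict with "color" (384x512x3 uint8, blue, green, red), "fov_y" (degrees; the focal length in pixels is half the picture's height over the tangent of half this angle, whatever the lens; pixels are square), "cx", "cy" (the principal point, pixels), "extrinsics" (4x4, takes a point from world to camera coordinates); the wrist camera has in their place "tool_from_camera" (4x4, takes a point from camera to tool coordinates, whose origin is the TCP and whose axes are the flange's). Camera axes: x right, y up, looking along -z (the intrinsics and any distortion apply to the point x, -y, -z); pixel columns grow to the right and rows downward; lengths in mm; the calibration is good to about 2 mm. A picture is of the moment at which its call begins: read the wrist's pose just before it. There is no depth.
- bot.close_job(): hands the job in; it is judged then, once.
The state is a dict: "time": time; "joint_positions": joint angles; "dq": joint speeds; "tau": joint torques, N m; "tool_pos": TCP position; "tcp_rot": TCP orientation; "contact_force": force on the tool from outside, world axes, zero at the start; "moment": the same for the moment, N m; "grip_width": finger opening in mm; "finger_force": force on a finger pad.
Only numpy, scipy, OpenCV 4.12 (cv2) and the standard library are available. Lean on these libraries where they do the work, as an engineer would, in place of code of your own. Each camera call takes 0.05 s, during which the arm holds its last target. There are 200 camera calls.

TASK

Take a colour reading of the jar of paint standing on the colour reader, only touching and pushing with the fingertips. Push the blue plate of the calibration slide fully home from the front and keep it there for at least one second while the reader zeroes on its black trap, then ease it back under your fingertips, without letting it snap, so that the stop pin catches it at mid position; once it is latched there by itself, press the green key right down and take the hand away. Grip and lift nothing: leave the jar and everything else standing where it is.

Things in the scene. Friction and masses are not known exactly. Their poses are not given: they have to be found in the camera images.
- reader: Colour reader, fixed white case 280 (its x) x 220 (y) x 110 mm high; place and yaw vary. Origin: centre of its underside, on the table. Its +x is the way the slide is pushed in, y left, z up. On its flat deck: rails 10 mm high with the slide between, a stop pin bracket over the slide at x -14 mm (55 mm high), then a sample stage 24 mm high (x 6 to 74 mm), display front left, green key front right.
- cal_slide (a joint): Calibration slide, m along reader +x: 0 out (start), 0.035 mid position (open hole under the jar), 0.070 fully home at its end stop (black trap under the jar; it zeroes within the last 5 mm). A spring always drives it out: 4 N at 0, 6 N at 0.035, 8 N at 0.070, plus about 1 N friction to push. Pushed past 0.036 and let back, it is caught by the stop pin at 0.035. Let go unbraked it flies back.
- slide_face (a point): Centre of the front face of the slide's upright blue push plate, moving with the slide; 134 mm above the table, 150 mm before the reader's origin (slide out). The plate is 40 mm wide, 6 mm thick, from 22 mm below to 16 mm above this point; the face looks to reader -x. Beside its path only the rails (120 mm above the table) within 35 mm.
- stop_pin (a joint): Sprung vertical stop pin, 8 mm thick with a black knob 18 mm wide. Value in m: 0 = raised, riding on a strip of the slide (as it starts), 0.0055 = dropped, which it does by itself when the slide passes 0.035. It needs no touching.
- stop_pin_knob (a point): Centre of the top of the stop pin's knob, 164 mm above the table when raised.
- read_key (a joint): Green round read key, sprung; value in m: 0 = up, 0.005 = right down, at about 5 N. It comes up by itself.
- read_key_top (a point): Centre of the top of the green read key, a round button 26 mm across in a black collar 42 mm across, which stands 12 mm above the reader's deck; this point is 17 mm above the deck when up.
- sample_jar: Closed jar of coral paint with a white lid, 60 mm across, 46 mm high, standing in a low ring on the reader's sample stage (40 mm behind the reader's origin). Origin: centre of its underside. Stays put.
- check_tile: Grey check tile in a black puck, 48 mm across, 10 mm high, on the reader's deck at rear left. Origin: centre of its underside. Stays put.
- tub_teal: Lidded teal tub, 91 mm across, 85 mm high, on the table beside the reader. Origin: centre of its underside. Stays put.
- tub_yellow: Lidded yellow tub, 91 mm across, 85 mm high, on the table beside the reader. Origin: centre of its underside. Stays put.
- tub_white: Lidded white tub, 91 mm across, 85 mm high, on the table beside the reader. Origin: centre of its underside. Stays put.
- spatula: Steel spatula with black handle, 220 x 22 x 14 mm, lying on the table at the right along its own x. Origin: its underside, about mid-length. Stays put.
- film_applicator: Steel film applicator frame, 52 x 90 x 30 mm, on the table at the left. Origin: centre of its underside. Stays put.
There are look-alikes about, which are no part of the job. Of the things shaped like the sample_jar, the white one is meant.

How it is judged:
By the outcome, as a careful person would: the job done as asked, in the order asked, and still so for the second after the job is handed in, with the robot touching nothing.
It also fails if it takes over 48 s, if anything falls off the work surface, if the arm or the gripper's body presses on something with over 40 N, if the wrist force passes 120 N, or if a joint passes its speed limit or range.

## Working session

There is one attempt and no reset: what is moved stays moved. The work goes in short steps, Python scripts to look and compute and a shell command to move; the robot and the scene stay as the last step left them, time stands still between calls to the robot, and variables do not carry over. Pictures are saved under pics/ and viewed, at most 10 in all, crops included, and the job is handed in when it is done.

```bash
mkdir -p pics
python3 - <<'E'
from plant import bot
import cv2,numpy as np
o=bot.get_obs();print(o)
for n in("scene","top"):
    c=bot.capture(n);cv2.imwrite(f"pics/{n}0.png",c["color"])
    print(n,[ (k,v if k!='color' else v.shape) for k,v in c.items()])
    np.savez(f"{n}.npz",**c)
E
```

```text
{'time': 0.0, 'joint_positions': array([ 1.01900542e+00,  3.42702246e-01,  1.52500430e+00, -3.69439102e-05,
        1.27538004e+00, -1.45992546e-01]), 'dq': array([ 9.08023270e-05,  8.87847126e-04, -4.58341533e-04,  3.21814343e-04,
        1.11344401e-03, -1.21402962e-05]), 'tau': array([ 3.78257323e-05, -4.31245029e+01, -2.44221461e+01,  7.17735942e-02,
        5.60407480e-02, -1.08515278e-04]), 'tool_pos': array([207.02081827, 482.02720043, 226.06002199]), 'tcp_rot': array([-3.14010948e+00, -1.82376697e-04,  2.73580494e+00]), 'contact_force': array([0.1390518 , 0.29613688, 0.38843938]), 'moment': array([-0.0263219 , -0.0015133 , -0.02840026]), 'finger_force': 0.0, 'grip_width': 91.74421254861218}
scene [('color', (384, 512, 3)), ('fov_y', 44.173567200795844), ('cx', 251.34607497410454), ('cy', 195.08819969190074), ('extrinsics', array([[-7.30365132e-01,  6.83050535e-01,  2.95643317e-03,
         4.12035484e+02],
       [-5.36888612e-01, -5.76743669e-01,  6.15725068e-01,
         2.03791858e+02],
       [ 4.22276441e-01,  4.48116845e-01,  7.87955519e-01,
        -2.05589698e+03],
       [ 0.00000000e+00,  0.00000000e+00,  0.00000000e+00,
         1.00000000e+00]]))]
top [('color', (384, 512, 3)), ('fov_y', 47.43658228234469), ('cx', 256.5545827034526), ('cy', 189.7799296565371), ('extrinsics', array([[-7.00678151e-03, -9.99632787e-01,  2.61762535e-02,
        -3.79424708e+01],
       [ 9.96203398e-01, -4.70643407e-03,  8.69289314e-02,
        -5.50759988e+02],
       [-8.67738132e-02,  2.66859647e-02,  9.95870556e-01,
        -1.25942122e+03],
       [ 0.00000000e+00,  0.00000000e+00,  0.00000000e+00,
         1.00000000e+00]]))]
```

View pics/top0.png

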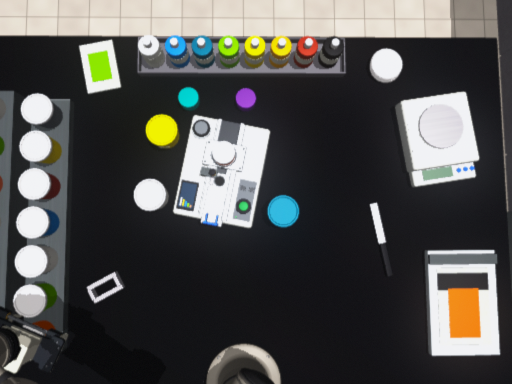

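View pics/scene0.png

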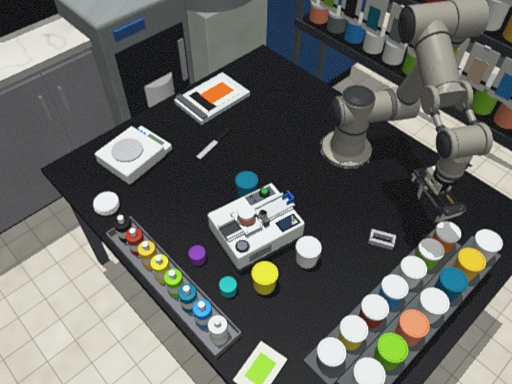

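Top view: the blue plate is at about (211,218), the green key (243,206), the white-lidded jar on the reader (223,152), and the stop knob near (219,181). Look-alikes are the blue tub (283,211) for the plate, green bottles (228,47) and the lime card (100,66) for the key, and the white lids (386,65), (150,195) and the left rack for the jar. By the description I choose the ones on the reader.

```bash
cat > h.py <<'E'
import numpy as np,cv2
def ray(c,u,v):
    f=192/np.tan(np.radians(float(c["fov_y"])/2)); E=c["extrinsics"]
    d=E[:3,:3].T@np.array([(u-c["cx"])/f,-(v-c["cy"])/f,-1.]); return -E[:3,:3].T@E[:3,3],d
def onz(c,u,v,z):
    p,d=ray(c,u,v); return p+d*(z-p[2])/d[2]
def two(a,ua,b,ub):
    p,d=ray(a,*ua);q,e=ray(b,*ub)
    s=np.linalg.lstsq(np.c_[d,-e],q-p,rcond=None)[0]
    A,B=p+d*s[0],q+e*s[1]; return (A+B)/2,np.linalg.norm(A-B)
def blobs(im,lo,hi,box):
    x0,y0,x1,y1=box; m=cv2.inRange(cv2.cvtColor(im,cv2.COLOR_BGR2HSV),lo,hi)[y0:y1,x0:x1]
    n,l,s,c=cv2.connectedComponentsWithStats(m)
    return [(int(s[i,4]),np.round(c[i]+[x0,y0],1)) for i in range(1,n) if s[i,4]>5]
E
python3 - <<'E'
from h import *
t=dict(np.load("top.npz"));s=dict(np.load("scene.npz"))
G=((45,120,60),(80,255,255));B=((105,140,60),(130,255,255))
bt=(170,110,272,232);bs=(205,180,306,270)
for n,R in(("key",G),("plate",B)):
    print(n,blobs(t["color"],*R,bt),blobs(s["color"],*R,bs))
m=cv2.inRange(t["color"],(150,150,150),(255,255,255)); 
n,l,st,c=cv2.connectedComponentsWithStats(m); i=l[190,235] or l[180,190]; print(st[i])
mm=cv2.morphologyEx((l==i).astype(np.uint8),cv2.MORPH_CLOSE,np.ones((15,15)))
print(cv2.minAreaRect(cv2.findNonZero(mm)),[onz(t,*p,110).round(1)[:2] for p in cv2.boxPoints(cv2.minAreaRect(cv2.findNonZero(mm)))])
cv2.imwrite("pics/crop.png",np.hstack([cv2.resize(t["color"][105:235,165:295],(390,390),interpolation=2),cv2.resize(s["color"][170:275,200:305],(390,390),interpolation=2)]))
E
```

```text
key [(75, array([243.1, 205.7]))] [(39, array([264. , 190.9]))]
plate [(7, array([206.1, 216.1])), (44, array([210.2, 223.3]))] [(87, array([288.8, 196.3])), (10, array([288.3, 218.4]))]
[ 173  115   97  113 6208]
((221.07691955566406, 172.61538696289062), (79.62313842773438, 105.51046752929688), 11.309932708740234) [array([471.3, 191.9]), array([757.4, 137.6]), array([713.2, -78.7]), array([427.6, -19.6])]
```

View pics/crop.png

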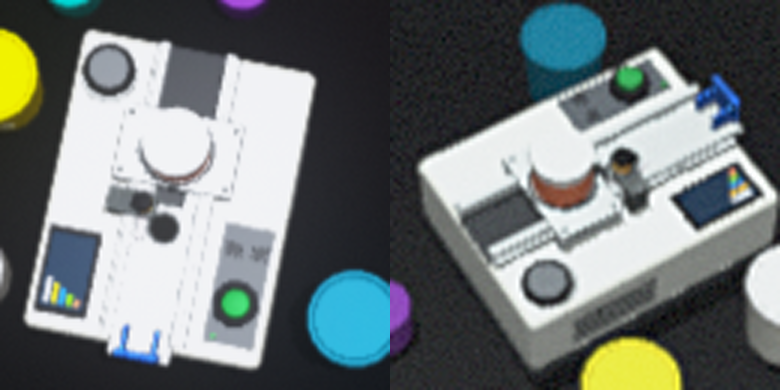

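The crop confirms the choices: white-lidded coral jar on the stage, green key front right, blue plate at the front edge. Next I triangulate.

Run:
```python
from h import *
t=dict(np.load("top.npz"));s=dict(np.load("scene.npz"))
a=3;b=105/390
T=lambda x,y:(165+x/a,105+y/a);S=lambda x,y:(200+(x-390)*b,170+y*b)
for n,p,q,z in (("key",(236,304),(630,77),127),("lid",(176,145),(562,160),180),("knob",(163,228),(624,160),164),("puck",(108,69),(547,283),120)):
    P,e=two(t,T(*p),s,S(*q));print(n,P.round(1),round(e,1),onz(t,*T(*p),z)[:2].round(1),onz(s,*S(*q),z)[:2].round(1))
for n,p in (("plate top ends L",(122,325)),("R",(157,325))):print(n,onz(t,*T(*p),150).round(1))
for p in ((702,88),(735,105),):print("plateS",onz(s,*S(*p),150).round(1))
```

```text
key [496.4  -2.7 125.7] 2.0 [497.   -3.4] [496.5  -1.2]
lid [634.4  48.5 166.7] 0.5 [632.3  47.7] [640.7  55.8]
knob [566.7  62.8 117.3] 0.7 [561.9  59.8] [590.6  86.7]
puck [713.9 113.5 115. ] 1.0 [713.  112.6] [715.6 116.3]
plate top ends L [478.1  96.5 150. ]
R [477.9  65.8 150. ]
plateS [467.9  69.2 150. ]
plateS [459.5 105.5 150. ]
```

```bash
python3 -m crank '[[-0.0337,-0.0279,0,0,0,0],[-0.0337,-0.0279,0,0,0,0],[-0.0337,-0.0279,0,0,0,0],[-0.0337,-0.0279,0,0,0,0],[-0.0337,-0.0279,0,0,0,0]]' 0
python3 -m crank '[[-0.0337,-0.0279,0,0,0,0],[-0.0337,-0.0279,0,0,0,0],[-0.0337,-0.0279,0,0,0,0],[-0.0337,-0.0279,0,0,0,0],[-0.0337,-0.0279,0,0,0,0]]'
python3 -m crank '[[0,0,0,0,0,-0.105],[0,0,0,0,0,-0.105],[0,0,0,0,0,0]]'
python3 - <<'E'
from plant import bot
import cv2,numpy as np
o=bot.get_obs();c=bot.capture("wrist");cv2.imwrite("pics/w1.png",c["color"])
print(o["tool_pos"],o["tcp_rot"],o["contact_force"],c["tool_from_camera"],c["fov_y"],c["cx"],c["cy"])
np.savez("w1.npz",pos=o["tool_pos"],rot=o["tcp_rot"],**c)
t=bot.capture("top");np.savez("top1.npz",**t)
E
```

```text
time: 0.72
tool_pos: [307.3, 286.3, 226.5]
tcp_rot: [-3.141, -0.0, 2.736]
contact_force: [0.8, 1.0, -0.0]
grip_width: 46.4
finger_force: 0.0
time: 1.35
tool_pos: [407.0, 91.7, 226.6]
tcp_rot: [3.142, -0.0, 2.736]
contact_force: [0.5, 0.6, -0.1]
grip_width: 0.9
finger_force: 0.0
time: 1.72
tool_pos: [406.6, 92.8, 226.4]
tcp_rot: [-3.142, -0.001, 2.944]
contact_force: [-0.5, -0.1, -0.5]
grip_width: 0.4
finger_force: 0.0
[406.55809496  92.84858992 226.44862117] [-3.14150223e+00 -6.48300276e-04  2.94446491e+00] [-0.53110543 -0.05167929 -0.50120913] [[-3.55627212e-04  9.53777214e-01  3.00514390e-01  8.24574739e+01]
 [ 9.99999922e-01  3.90821526e-04 -5.70005414e-05 -2.35189328e-01]
 [-1.71813310e-04  3.00514346e-01 -9.53777279e-01 -1.57958477e+02]
 [ 0.00000000e+00  0.00000000e+00  0.00000000e+00  1.00000000e+00]] 69.4274846898444 254.30542538975592 192.0435459335066
```

View pics/w1.png

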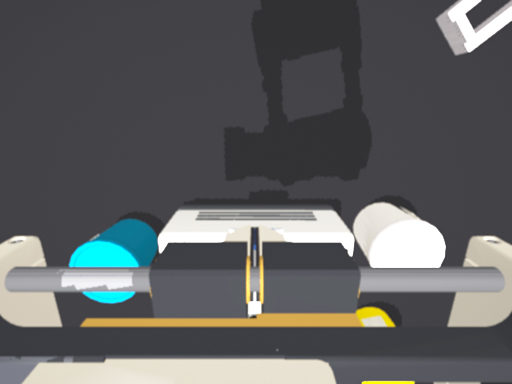

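The wrist picture shows the reader's front face level below the gripper, with its deck corners near (163,247) and (352,247) and its foot corners near (185,208) and (335,208). The gripper hides the plate. I refine from these corners.

Run:
```python
from h import *
from scipy.spatial.transform import Rotation as Ro
w=dict(np.load("w1.npz"));M=np.eye(4);M[:3,:3]=Ro.from_euler("xyz",w["rot"]).as_matrix();M[:3,3]=w["pos"]
w["extrinsics"]=np.linalg.inv(M@w["tool_from_camera"])
g=cv2.cvtColor(w["color"],6)
for col in (175,190,215,300,320,335): print(col,[(r,int(g[r,col])) for r in range(200,260,3)])
for z,L in((110,[(163,247),(352,247)]),(0,[(185,208),(335,208)])):
    P=[onz(w,*p,z) for p in L]; d=P[1]-P[0]; print(z,np.round(P,1),np.linalg.norm(d),np.degrees(np.arctan2(d[1],d[0]))-90,np.mean(P,0))
y=np.radians(-11.2);ex=np.array([np.cos(y),np.sin(y)]);ey=np.array([-ex[1],ex[0]])
for n,p in(("key",(497,-3)),("jar",(632,48))):
    r=np.array(p)-(592.5,56.7);print(n,r@ex,r@ey)
t1=dict(np.load("top1.npz"));cv2.imwrite("pics/c2.png",cv2.resize(t1["color"][180:240,160:260],(800,480),interpolation=2))
```

```text
175 [(200, 69), (203, 70), (206, 69), (209, 68), (212, 145), (215, 231), (218, 235), (221, 236), (224, 237), (227, 238), (230, 239), (233, 255), (236, 255), (239, 255), (242, 173), (245, 64), (248, 63), (251, 63), (254, 63), (257, 63)]
190 [(200, 62), (203, 52), (206, 78), (209, 136), (212, 233), (215, 234), (218, 235), (221, 236), (224, 238), (227, 239), (230, 239), (233, 255), (236, 255), (239, 255), (242, 201), (245, 63), (248, 63), (251, 64), (254, 64), (257, 63)]
215 [(200, 50), (203, 52), (206, 77), (209, 136), (212, 144), (215, 134), (218, 133), (221, 235), (224, 238), (227, 239), (230, 239), (233, 255), (236, 255), (239, 255), (242, 202), (245, 63), (248, 64), (251, 64), (254, 63), (257, 64)]
300 [(200, 52), (203, 53), (206, 77), (209, 137), (212, 138), (215, 144), (218, 156), (221, 236), (224, 238), (227, 239), (230, 239), (233, 255), (236, 255), (239, 255), (242, 201), (245, 62), (248, 63), (251, 64), (254, 63), (257, 63)]
320 [(200, 52), (203, 52), (206, 78), (209, 124), (212, 237), (215, 236), (218, 237), (221, 238), (224, 238), (227, 239), (230, 239), (233, 255), (236, 255), (239, 255), (242, 200), (245, 63), (248, 63), (251, 63), (254, 64), (257, 64)]
335 [(200, 49), (203, 50), (206, 51), (209, 49), (212, 190), (215, 237), (218, 237), (221, 238), (224, 238), (227, 239), (230, 239), (233, 255), (236, 255), (239, 255), (242, 201), (245, 63), (248, 63), (251, 63), (254, 64), (257, 64)]
110 [[453.1 -19.8 110. ]
 [494.1 185.4 110. ]] 209.24721472641403 -11.317509093980519 [473.59747933  82.81235306 110.        ]
0 [[448.4 -20.4   0. ]
 [492.  197.4   0. ]] 222.14704956944223 -11.316728085937413 [470.21817594  88.49078296   0.        ]
key -82.08542656801546 -77.11240331585405
jar 40.437567491906826 -0.8620529783490765
```

View pics/c2.png

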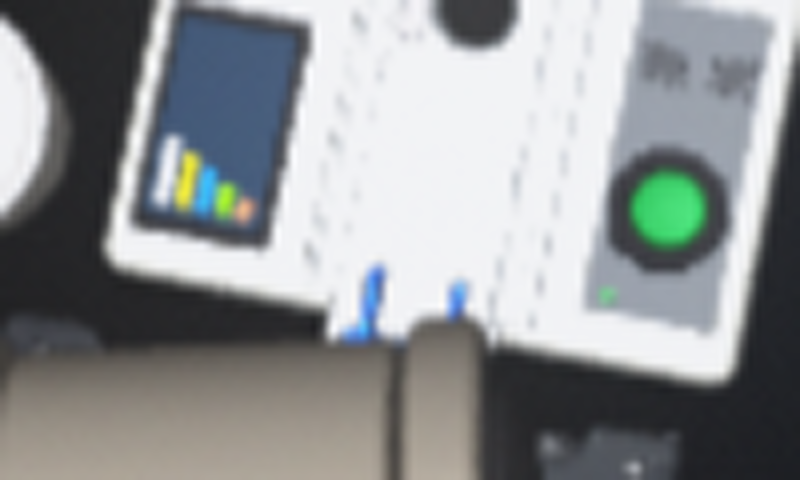

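```bash
python3 -m crank '[[0,0.001,0.033,0,0,0],[0,0.001,0.033,0,0,0],[0,0,0.032,0,0,0],[-0.01,0,0,0,0,0],[-0.01,0,0,0,0,0]]'
python3 -m crank '[[-0.004,0,0,0,0,0],[-0.004,0,0,0,0,0],[0,0,0,0,0,0]]'
```

```text
time: 2.45
tool_pos: [428.4, 91.1, 129.8]
tcp_rot: [3.141, 0.002, 2.945]
contact_force: [0.2, 0.1, -0.4]
grip_width: 0.6
finger_force: 0.0
time: 2.82
tool_pos: [435.0, 89.5, 129.1]
tcp_rot: [3.141, 0.001, 2.946]
contact_force: [-1.4, -0.2, -0.4]
grip_width: 0.7
finger_force: 0.0
```

```bash
python3 -m crank '[[-0.003,0,0,0,0,0],[-0.003,0,0,0,0,0],[0,0,0,0,0,0]]'
python3 -m crank '[[-0.003,0,0,0,0,0],[-0.003,0,0,0,0,0],[0,0,0,0,0,0]]'
```

```text
time: 3.2
tool_pos: [439.8, 88.5, 128.6]
tcp_rot: [-3.142, -0.002, 2.946]
contact_force: [-4.1, 0.4, 2.4]
grip_width: 0.1
finger_force: 2.0
time: 3.58
tool_pos: [445.5, 87.3, 128.6]
tcp_rot: [-3.141, -0.002, 2.946]
contact_force: [-5.6, 0.7, 4.6]
grip_width: 0.2
finger_force: 2.4
```

```bash
python3 -m crank '[[-0.005,0,-0.001,0,0,0],[-0.007,0,0,0,0,0],[-0.007,0,0,0,0,0],[-0.007,0,0,0,0,0],[-0.007,0,0,0,0,0]]'
python3 -m crank '[[-0.007,0,0,0,0,0],[-0.006,0,0,0,0,0],[-0.004,0,0,0,0,0],[0,0,0,0,0,0]]'
```

```text
time: 4.2
tool_pos: [476.6, 81.1, 128.8]
tcp_rot: [-3.141, -0.005, 2.946]
contact_force: [-7.0, 0.8, -0.6]
grip_width: 0.6
finger_force: 3.4
time: 4.7
tool_pos: [493.4, 77.7, 128.7]
tcp_rot: [-3.141, -0.005, 2.946]
contact_force: [-6.6, 1.7, 0.7]
grip_width: 0.3
finger_force: 3.5
```

```bash
python3 -m crank '[[-0.004,0,0,0,0,0],[-0.003,0,0,0,0,0],[0,0,0,0,0,0]]'
python3 -m crank '[[-0.002,0,0,0,0,0],[-0.002,0,0,0,0,0],[0,0,0,0,0,0]]'
```

```text
time: 5.08
tool_pos: [500.1, 76.3, 128.7]
tcp_rot: [-3.141, -0.005, 2.946]
contact_force: [-7.8, 0.3, 1.3]
grip_width: 0.2
finger_force: 3.7
time: 5.45
tool_pos: [503.9, 75.6, 128.7]
tcp_rot: [-3.141, -0.006, 2.946]
contact_force: [-7.9, 1.8, 0.5]
grip_width: 0.8
finger_force: 3.8
```

```bash
python3 -m crank '[[-0.002,0,0,0,0,0],[-0.001,0,0,0,0,0],[0,0,0,0,0,0]]'
python3 -m crank '[[-0.002,0,0,0,0,0],[-0.001,0,0,0,0,0],[0,0,0,0,0,0]]'
```

```text
time: 5.82
tool_pos: [506.7, 75.0, 128.8]
tcp_rot: [-3.141, -0.006, 2.946]
contact_force: [-7.6, 1.5, 1.1]
grip_width: 0.2
finger_force: 3.9
time: 6.2
tool_pos: [507.8, 74.8, 128.7]
tcp_rot: [-3.14, -0.01, 2.946]
contact_force: [-14.7, 3.3, 5.7]
grip_width: 0.4
finger_force: 7.4
```

Force jumps to 15 N: fully home. I hold it about 2 s.

```bash
Z='[[0,0,0,0,0,0],[0,0,0,0,0,0],[0,0,0,0,0,0],[0,0,0,0,0,0],[0,0,0,0,0,0]]'
python3 -m crank '[[0,0,0,0,0,0],[0,0,0,0,0,0],[0,0,0,0,0,0],[0,0,0,0,0,0],[0,0,0,0,0,0]]' >/dev/null
python3 -m crank '[[0,0,0,0,0,0],[0,0,0,0,0,0],[0,0,0,0,0,0],[0,0,0,0,0,0],[0,0,0,0,0,0]]' >/dev/null
python3 -m crank '[[0,0,0,0,0,0],[0,0,0,0,0,0],[0,0,0,0,0,0],[0,0,0,0,0,0],[0,0,0,0,0,0]]'
python3 -m crank '[[0.003,0,0,0,0,0],[0.003,0,0,0,0,0],[0.003,0,0,0,0,0],[0.003,0,0,0,0,0],[0.003,0,0,0,0,0]]'
python3 -m crank '[[0.003,0,0,0,0,0],[0.003,0,0,0,0,0],[0.003,0,0,0,0,0],[0.002,0,0,0,0,0],[0,0,0,0,0,0]]'
```

```text
time: 8.07
tool_pos: [507.8, 74.8, 128.7]
tcp_rot: [-3.14, -0.01, 2.946]
contact_force: [-13.8, 2.9, 6.5]
grip_width: 0.2
finger_force: 7.3
time: 8.7
tool_pos: [495.0, 77.4, 128.8]
tcp_rot: [-3.141, -0.005, 2.946]
contact_force: [-7.2, 0.1, 0.3]
grip_width: 0.2
finger_force: 3.5
time: 9.32
tool_pos: [484.2, 79.5, 128.7]
tcp_rot: [-3.141, -0.005, 2.946]
contact_force: [-6.7, 1.6, 0.2]
grip_width: 0.7
finger_force: 3.5
```

```bash
python3 -m crank '[[0.0015,0,0,0,0,0],[0.0015,0,0,0,0,0],[0.0015,0,0,0,0,0],[0.0015,0,0,0,0,0],[0.0015,0,0,0,0,0]]'
python3 -m crank '[[0.001,0,0,0,0,0],[0.001,0,0,0,0,0],[0.001,0,0,0,0,0],[0,0,0,0,0,0]]'
python3 -m crank '[[0.001,0,0,0,0,0],[0.001,0,0,0,0,0],[0,0,0,0,0,0]]'
```

```text
time: 9.95
tool_pos: [477.2, 80.9, 128.7]
tcp_rot: [-3.141, -0.005, 2.946]
contact_force: [-6.0, 1.3, -0.1]
grip_width: 0.6
finger_force: 3.0
time: 10.45
tool_pos: [474.2, 81.5, 128.7]
tcp_rot: [-3.141, -0.005, 2.946]
contact_force: [-5.7, 1.6, -1.4]
grip_width: 0.4
finger_force: 3.2
time: 10.82
tool_pos: [473.5, 81.7, 129.2]
tcp_rot: [-3.141, -0.002, 2.946]
contact_force: [-4.4, 1.6, -3.6]
grip_width: 0.3
finger_force: 2.3
```

Force is dropping at 35 mm back; I keep easing slowly.

```bash
python3 -m crank '[[0.001,0,0,0,0,0],[0.001,0,0,0,0,0],[0,0,0,0,0,0]]'
python3 -m crank '[[0.001,0,0,0,0,0],[0.001,0,0,0,0,0],[0,0,0,0,0,0]]'
```

```text
time: 11.2
tool_pos: [473.4, 82.0, 130.3]
tcp_rot: [3.141, 0.003, 2.946]
contact_force: [-0.5, 0.7, -0.9]
grip_width: 0.6
finger_force: 0.0
time: 11.58
tool_pos: [470.4, 82.4, 129.8]
tcp_rot: [3.141, 0.0, 2.946]
contact_force: [-0.0, 0.3, -0.3]
grip_width: 0.3
finger_force: 0.0
```

```bash
python3 -m crank '[[0.015,0,0,0,0,0],[0.015,0,-0.03,0,0,0],[0.03,0,-0.03,0,0,0],[0,0,0,0,0,0]]'
python3 - <<'E'
from plant import bot
import cv2,numpy as np
from h import *
o=bot.get_obs();w=bot.capture("wrist");s=bot.capture("scene");t=bot.capture("top");np.savez("scene2.npz",**s);np.savez("top2.npz",**t)
G=((45,120,60),(80,255,255));k=blobs(t["color"],*G,(225,190,260,225));ks=blobs(s["color"],*G,(250,180,280,205));print(k,ks)
k=max(k,key=lambda x:x[0]);ks=max(ks,key=lambda x:x[0]);print(onz(t,*k[1],127),onz(s,*ks[1],127),two(t,k[1],s,ks[1]))
cv2.imwrite("pics/c3.png",np.hstack([cv2.resize(w["color"][200:320,195:315],(390,390),interpolation=2),cv2.resize(s["color"][170:275,200:305],(390,390),interpolation=2)]))
E
```

```text
time: 12.08
tool_pos: [410.4, 94.6, 191.3]
tcp_rot: [3.141, 0.003, 2.947]
contact_force: [0.3, -0.1, 0.2]
grip_width: 0.2
finger_force: 0.0
[(75, array([243.1, 205.7]))] [(38, array([264. , 190.7]))]
[498.75340736  -1.89842739 127.        ] [498.07365134  -2.81110865 127.        ] (array([498.76065624,  -1.98672001, 128.3296938 ]), np.float64(0.22263008278227076))
```

View pics/c3.png

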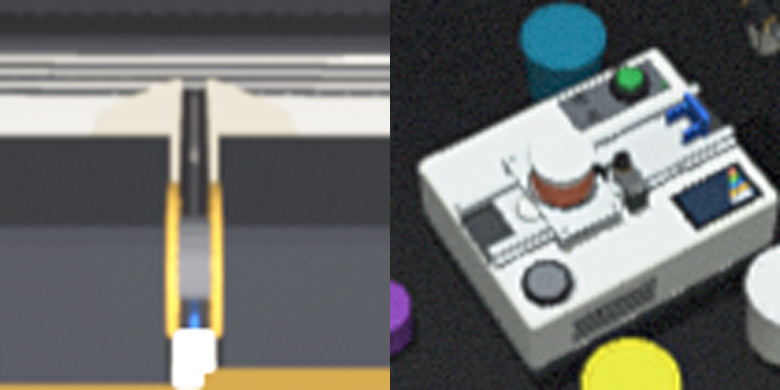

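Scene crop: the plate stands at mid position inside the case edge and the slide holds by itself. The wrist crop shows the fingertips taper to a narrow tip, so a straight-down press fits the key at (498.6, -2.1, 127).

```bash
python3 -m crank '[[-0.0263,-0.01945,0,0,0,0],[-0.0263,-0.01945,0,0,0,0],[-0.0263,-0.01945,0,0,0,0],[-0.0263,-0.01945,0,0,0,0],[0,0,0,0,0,0]]'
python3 -m crank '[[0,0,0.025,0,0,0],[0,0,0.025,0,0,0],[0,0,0.006,0,0,0],[0,0,0,0,0,0]]'
```

```text
time: 12.85
tool_pos: [500.6, -4.4, 188.0]
tcp_rot: [-3.141, -0.002, 2.943]
contact_force: [0.6, -0.5, 0.0]
grip_width: 0.6
finger_force: 0.0
time: 13.35
tool_pos: [499.4, -2.4, 133.5]
tcp_rot: [3.141, -0.001, 2.946]
contact_force: [0.1, 0.3, 0.0]
grip_width: 0.6
finger_force: 0.0
```

```bash
python3 -m crank '[[0,0,0.003,0,0,0],[0,0,0.003,0,0,0],[0,0,0,0,0,0]]'
python3 -m crank '[[0,0,0.002,0,0,0],[0,0,0.001,0,0,0],[0,0,0,0,0,0]]'
```

```text
time: 13.72
tool_pos: [500.2, -2.7, 128.3]
tcp_rot: [3.141, 0.002, 2.946]
contact_force: [1.1, 0.5, 3.1]
grip_width: 0.3
finger_force: 1.7
time: 14.1
tool_pos: [500.3, -2.6, 126.1]
tcp_rot: [3.141, 0.002, 2.946]
contact_force: [-0.3, 2.0, 11.9]
grip_width: 0.5
finger_force: 6.4
```

```bash
python3 -m crank '[[0,0,0.001,0,0,0],[0,0,0.001,0,0,0],[0,0,0,0,0,0],[0,0,0,0,0,0],[0,0,0,0,0,0]]'
python3 - <<'E'
from plant import bot
from h import *
s=bot.capture("scene")
cv2.imwrite("pics/c4.png",cv2.resize(s["color"][165:225,225:315],(780,520),interpolation=2))
E
```

```text
time: 14.72
tool_pos: [500.4, -2.7, 125.8]
tcp_rot: [3.141, 0.004, 2.946]
contact_force: [-6.3, 1.2, 27.3]
grip_width: 0.5
finger_force: 13.6
```

View pics/c4.png

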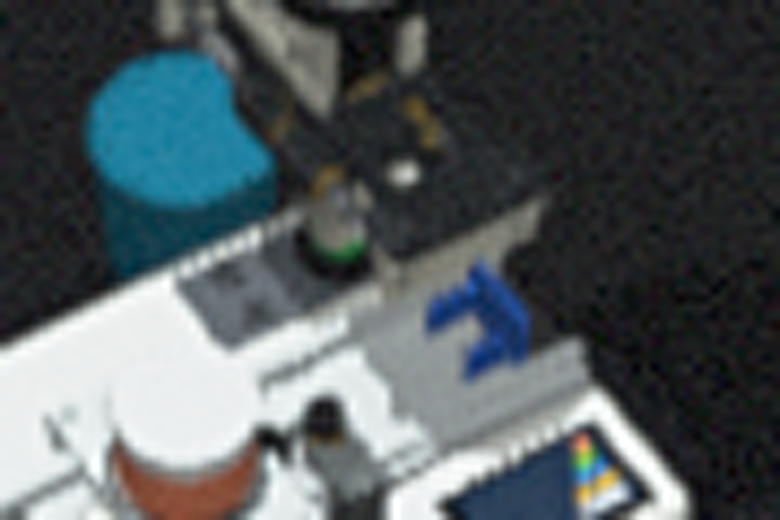

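Rigid stop at 125.8 mm with the tip centred on the key. I check the travel while releasing.

```bash
for i in 1; do python3 -m crank '[[0,0,-0.003,0,0,0],[0,0,0,0,0,0]]'|egrep 'pos|contact'; python3 -m crank '[[0,0,-0.0015,0,0,0],[0,0,0,0,0,0]]'|egrep 'pos|contact'; python3 -m crank '[[0,0,-0.0015,0,0,0],[0,0,0,0,0,0]]'|egrep 'pos|contact';python3 -m crank '[[0,0,-0.0015,0,0,0],[0,0,0,0,0,0]]'|egrep 'pos|contact';python3 -m crank '[[0,0,-0.0015,0,0,0],[0,0,0,0,0,0]]'|egrep 'pos|contact'; done
```

```text
tool_pos: [500.2, -2.6, 126.5]
contact_force: [2.5, 1.7, 4.8]
tool_pos: [500.1, -2.7, 127.4]
contact_force: [3.1, 1.7, 4.3]
tool_pos: [499.6, -2.8, 128.7]
contact_force: [3.0, -0.3, 2.4]
tool_pos: [499.3, -2.8, 130.1]
contact_force: [1.5, -0.7, 3.2]
tool_pos: [498.8, -2.6, 131.3]
contact_force: [0.6, 0.3, 0.0]
```

The key's spring acted from about 131 down to 126 mm, so the full 5 mm was pressed at about 5 N. Now I take the hand away and check.

```bash
python3 -m crank '[[0,0,-0.03,0,0,0],[0,0,-0.04,0,0,0],[0.03,0,-0.03,0,0,0],[0.04,0,0,0,0,0],[0.04,0,0,0,0,0]]'
python3 -m crank '[[0.02,0,0,0,0,0],[0,0,0,0,0,0],[0,0,0,0,0,0]]'
python3 - <<'E'
from plant import bot
from h import *
s=bot.capture("scene");t=bot.capture("top")
cv2.imwrite("pics/c5.png",np.hstack([cv2.resize(t["color"][105:235,165:295],(390,390),interpolation=2),cv2.resize(s["color"][170:275,200:305],(390,390),interpolation=2)]))
E
```

```text
time: 16.65
tool_pos: [390.0, 19.0, 231.5]
tcp_rot: [3.142, -0.001, 2.946]
contact_force: [-0.0, -0.1, -0.0]
grip_width: 0.6
finger_force: 0.0
time: 17.02
tool_pos: [372.7, 22.5, 231.7]
tcp_rot: [3.142, 0.0, 2.946]
contact_force: [0.7, -0.0, 0.8]
grip_width: 0.3
finger_force: 0.0
```

View pics/c5.png

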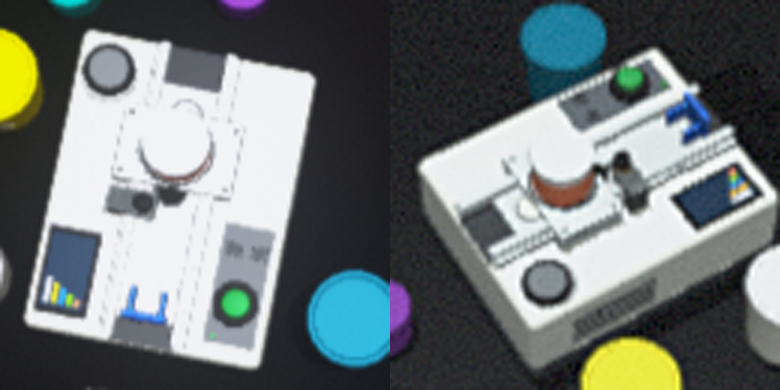

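The slide is latched at mid position (plate at crop (145,312)), the key is back up, the jar stands, and the hand is clear.

```bash
python3 -c "from plant import bot; print(bot.close_job())"
```

```text
the job is handed in; nothing more can be done
None
```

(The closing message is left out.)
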